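Shut and hasp the model chest, then stack the boxes on it

ROBOT

A 6-joint arm with a two-finger parallel gripper is mounted at the origin on the work surface. World frame = base frame: x ahead of the robot, y to its left, z up, the work surface at z = 0. Lengths are in m, angles in rad, forces in N, time in s.
With the tool pointing down it reaches from about 0.275 to 0.875 m from the base axis. Payload 12.5 kg.
Tool frame: the origin (TCP) lies midway between the tips of the shut fingers; the grasp point (between the pads) lies 19 mm behind it; z points along the fingers, y is the line along which they close (so a half turn about z gives the same grasp; the last joint's range is limited). The gripper opens to 85 mm and grips with 20 to 120 N. Pads are 22 mm wide; open, the fingers measure 114 mm over their backs; the gripper's body (76 mm by 85 mm) begins 54 mm behind the grasp point. The pads swing forward as they close: fully open they stand 13 mm farther back than shut.
Start: joints at [1.212, 0.351, 1.652, -0, 1.139, -0.085], TCP at [0.149, 0.53, 0.231] pointing down, gripper open.
Joint ranges: [-2.75, 2.75], [-0.79, 2.1], [0.01, 2.65], [-1.57, 4.71], [0.07, 3.14], [-2.87, 2.87]. Speed limits (rad/s): [2.22, 2.22, 2.79, 3.14, 3.14, 3.14].

INTERFACE

Orientations are given as a unit quaternion [x, y, z, w].
In Python, from plant import arm gives the robot as it stands. Calls block until the motion is done:
- arm.move_pose(position, orientation): joint-space move of the TCP to a pose.
- arm.move_linear(position, orientation=None, v=0.15): straight line of the TCP; orientation=None keeps the orientation; v is the mean speed in m/s.
- arm.movej(angles): joint-space move.
- arm.command_gripper(opening, grasp_force=None): finger opening in m; grasp_force is the grip in N (None keeps the last); returns when the fingers have stopped.
- arm.dwell(seconds).
- arm.inverse_kinematics(position, orientation): joint angles nearest the present ones, or None.
- arm.read_camera(name): name is "scene" or "top"; returns (picture, depth): 480x640x3 uint8, red, green, blue; 480x640 float32, m along the optical axis (not along the pixel's ray), 0 where there is no reading.
- arm.camera_model(name): a dict with "mtx" (3x3 intrinsics, pixels), "k1" (the pictures are not rectified: a ray, as slopes to the right and down, at radius r is drawn at 1 + k1 r^2 times it, then the intrinsics apply), "extrinsics" (4x4, takes a point from world to camera coordinates). Camera axes: x right, y up, looking along -z (the intrinsics and any distortion apply to the point x, -y, -z); pixel columns grow to the right and rows downward; lengths in m; the calibration is good to about 2 mm. A picture is of the moment at which its call begins. camera_model takes no time and is no camera call.
A pose or a line that the arm cannot do raises arm.IKError and nothing moves.
- arm.job_done(): hands the job in; it is judged then, once.
Readings, each from a call of its own:
- arm.read_time(): time.
- arm.read_joints(): joint angles.
- arm.read_joint_vel(): joint speeds.
- arm.read_joint_efforts(): joint torques, N m.
- arm.read_tcp_pos(): TCP position.
- arm.read_orientation(): TCP orientation.
- arm.read_wrist_force(): force on the tool from outside, world axes, zero at the start.
- arm.read_ft_torque(): the same for the moment, N m.
- arm.read_opening(): finger opening in m.
- arm.read_grasp_force(): force on a finger pad.
Only numpy, scipy, OpenCV 4.12 (cv2) and the standard library are available. Lean on these libraries where they do the work, as an engineer would, in place of code of your own. Each camera call takes 0.05 s, during which the arm holds its last target. There are 200 camera calls.

TASK

Close the lid of the plywood model chest and swing its hasp right over onto the staple until it lies flat; then stack the two closed wooden boxes on the lid, first the longer one from the sloping rest, lying flat on the dark inlay, then the shorter one on top of it, both centred and square with the chest. Set the boxes down without dropping them, and leave the other things on the bench where they are.

Things in the scene. Friction and masses are not known exactly. Their poses are not given: they have to be found in the camera images.
- case: Plywood model chest, 225 (x) x 220 (y) x 90 tall, fixed to the bench. Origin: centre of its underside; z up; -x is its front, roughly towards the robot. The front 75 mm of its top is a fixed deck at 90 mm height with a steel staple (U loop, 18 mm wide in x, 6 in y, 18 mm tall) standing on it at x = -67.5, y = 0. The rest of the top (x -37.5 to +112.5) is the hinged lid.
- lid (a joint): Lid angle in rad: 0 closed flat (level with the deck), growing as its front edge lifts; it turns about the chest's y axis at its far edge. Stiff hinge: it stays where it is left; about 1 to 5 N at the front edge moves it. Lid 150 x 220 x 12 mm.
- lid_hinge (a point): On the lid's hinge axis, at the middle of the lid's far edge, level with the lid's top face. Axes turn with the lid: -x along the lid to its front edge, z out of its outer (top) face.
- lid_edge (a point): Middle of the lid's front (free) edge, on its outer face, 150 mm from lid_hinge. Same axes as lid_hinge.
- lid_mark (a point): Centre of the lid's outer face = centre of a dark wood inlay 66 (x) x 176 (y) mm flush in it, where the column of boxes stands. Same axes as lid_hinge.
- hasp (a joint): Hasp angle in rad relative to the lid: 0 lying forward, flat on the deck, staple through its slot (closed); pi/2 upright from the lid; larger leans back over the lid. Stiff: stays where it is left, about 1 N at its tip moves it.
- hasp_hinge (a point): On the hasp's hinge axis (along the chest's y), at the middle of the lid's front edge, 4 mm above the lid's outer face. Axes turn with the hasp: -x along the strap to its tip.
- hasp_tip (a point): Free end of the hasp: steel strap 78 mm from hinge to tip, 36 wide, 5 thick, with a slot 10 mm wide from 16 to 44 mm from the hinge a plain end pad beyond it, and an 8 mm round bead across the tip.
- rest: White sloping rest fixed to the bench, 200 (y) wide, about 125 deep and 103 tall. Origin: centre of its underside. Its board rises at 30 degrees towards its +x (away from the robot); a lip at its low front edge stands 10 mm above the board's face.
- long_box: Longer closed wooden box, 60 (x) x 170 (y) x 55 (z) mm, about 0.45 kg. Origin: centre of its underside; z out of its top. It starts on the sloping rest, tilted 30 degrees (its top faces up and towards the rest's front), its long lower side against the lip.
- short_box: Shorter closed wooden box, 60 (x) x 115 (y) x 50 (z) mm, about 0.3 kg, lying flat on the bench. Origin: centre of its underside; z up.
- paint_tin: Bystander: paint tin, 90 mm across, 110 tall. Origin: centre of its underside.
- jar: Bystander: amber glass jar with white cap, 76 mm across, 95 tall. Origin: centre of its underside.
- mug: Bystander: white mug, 80 mm across, 90 tall, handle to its +y. Origin: centre of its underside.
- offcut: Bystander: square dark wooden offcut, 85 x 85 x 35 tall. Origin: centre of its underside.
- model_tower: Bystander: upright wooden model tower, 45 x 45 x 120 tall. Origin: centre of its underside.
- model_chair: Bystander: little wooden model chair, 50 x 50 x 100 tall. Origin: centre of its underside.
Mind the look-alikes: they are no part of the job. Leave any pink or turquoise look-alike of the short_box alone.

How it is judged:
On the way, in this order (a step that is already met when the one before it is completed fails the run):
1. the lid is closed (value of joint lid below 0.06 rad), for 0.2 s.
2. the hasp lies closed over the staple, lid closed (value of joint lid below 0.06 rad and value of joint hasp below 0.1 rad), for 0.2 s.
3. the longer box stands flat, centred and square on the lid's inlay, released (all of step 2 and horizontal distance between long_box and lid_mark below 0.015 m and z of long_box in the frame of lid_mark between -0.006 and 0.006 m and angle between the x axis of long_box and the x axis of lid_mark, either way round below 0.14 rad and angle between long_box's own z axis and vertical below 0.07 rad and linear speed of long_box below 0.03 m/s and contact force between the fingers and long_box below 0.3 N), for 0.2 s.
4. the shorter box stands flat, centred and square on the longer one, released (all of step 3 and horizontal distance between short_box and long_box below 0.015 m and z of short_box in the frame of long_box between 0.049 and 0.061 m and angle between the x axis of short_box and the x axis of long_box, either way round below 0.14 rad and angle between short_box's own z axis and vertical below 0.07 rad and linear speed of short_box below 0.03 m/s and contact force between the fingers and short_box below 0.3 N), for 0.2 s.
At the end, for the whole second after the job is handed in: Lid closed (0.06 rad), hasp flat over the staple (0.10 rad); longer box flat on the lid, within 15 mm of the inlay's centre and 0.14 rad of square with the chest; shorter box flat on the longer, within 15 mm of its centre and 0.14 rad of square; both level, at rest, released (all of step 4); the robot touches nothing.
It fails at once if a box is dropped or thrown: not touched by the fingers yet faster than 0.5 m/s ((linear speed of long_box above 0.5 m/s and contact force between the fingers and long_box below 0.05 N) or (linear speed of short_box above 0.5 m/s and contact force between the fingers and short_box below 0.05 N)).
It fails at once if a bystander is moved by more than 30 mm (distance of any of paint_tin, jar, mug, offcut, model_tower, model_chair from where it was at the start of the episode above 0.03 m).
It also fails if it takes over 72 s, if anything falls off the work surface, if the arm or the gripper's body presses on something with over 40 N, if the wrist force passes 120 N, or if a joint passes its speed limit or range.

## Working session

There is one attempt and no reset: what is moved stays moved. The work goes in short steps, each a Python script; the robot and the scene stay as the last script left them, time stands still between calls to the robot, and variables do not carry over. Pictures are saved under pics/ and viewed, at most 10 in all, crops included, and the job is handed in when it is done.

```bash
ls; mkdir -p pics
cat > h.py <<'E'
import numpy as np, cv2
from plant import arm
def grab(n):
    p,d=arm.read_camera(n); return p,d
def cloud(name,d):
    m=arm.camera_model(name);K=np.array(m["mtx"]);k=m["k1"];E=np.array(m["extrinsics"])
    v,u=np.mgrid[0:480,0:640]
    xd=(u-K[0,2])/K[0,0];yd=(v-K[1,2])/K[1,1]
    x,y=xd.copy(),yd.copy()
    for _ in range(8):
        s=1+k*(x*x+y*y);x=xd/s;y=yd/s
    pc=np.stack([x*d,-y*d,-d],-1)
    return (pc-E[:3,3])@E[:3,:3]
E
python3 - <<'E'
from h import *
for n in("scene","top"):
    p,d=grab(n);cv2.imwrite(f"pics/{n}0.png",p[:,:,::-1]);np.savez(f"{n}0.npz",p=p,d=d)
    m=arm.camera_model(n);E=np.array(m["extrinsics"]);print(n,-E[:3,:3].T@E[:3,3],m["k1"],m["mtx"])
    P=cloud(n,d)[d>0];print(P.min(0),P.max(0),(d>0).mean())
E
```

```text
pics
scene [1.01540745 0.56013636 1.06376609] -0.09648152078464063 [[529.54543934   0.         326.09595902]
 [  0.         529.54543934 235.73659256]
 [  0.           0.           1.        ]]
[-1.60132366 -2.26452246 -0.77570564] [1.5993149  0.75067463 0.68254116] 0.9961360677083333
top [ 0.40268514 -0.05795707  1.3423201 ] -0.1706298786607686 [[551.96778231   0.         312.48589763]
 [  0.         551.96778231 232.39889119]
 [  0.           0.           1.        ]]
[-0.42946387 -1.5578437  -0.77522844] [1.70471536 1.32901884 0.61511735] 0.9959114583333334
```

View pics/scene0.png

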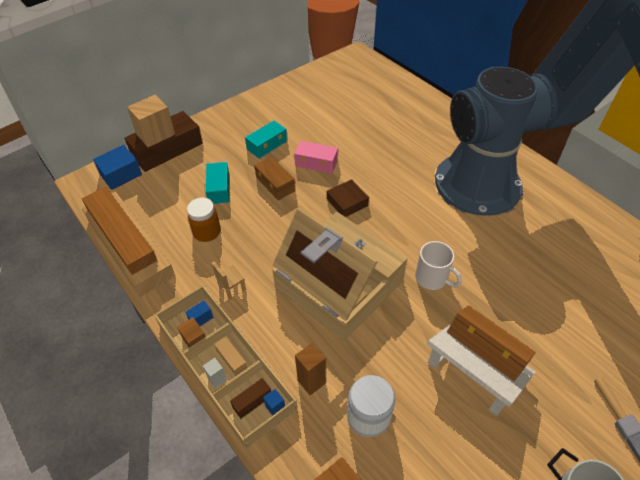

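View pics/top0.png

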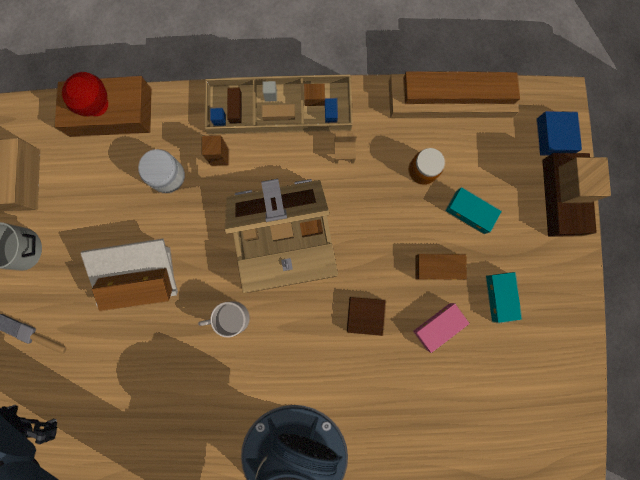

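The scene view shows the chest at about (340,265) with its lid half open and the hasp folded back at (322,245). The rest and long box are at (485,350), and the brown short box is at (275,178). In the top view (up = +x, left = +y) the chest deck is at (287,265), the rest and box at (133,275), the short box at (441,266), the mug at (230,320), and the offcut at (366,316).

```bash
cat > m.py <<'E'
from h import *
def rect(Q):
    (c,s,a)=cv2.minAreaRect((Q[:,:2]*1000).astype(np.float32)); return np.round(c,1),np.round(s,1),round(a,2)
def plane(Q):
    for _ in range(5):
        c=np.median(Q,0) if _==0 else Q.mean(0)
        n=np.linalg.svd(Q-Q.mean(0),full_matrices=False)[2][2]; n*=np.sign(n[2])
        r=np.abs((Q-Q.mean(0))@n); Q=Q[r<max(0.003,np.percentile(r,80)) ]
    return Q,n
E
python3 - <<'E'
from m import *
C={}
for n in("scene","top"):
    z=np.load(n+"0.npz");C[n]=(cloud(n,z["d"]),z["p"])
P,p=C["top"]
def box(u0,u1,v0,v1,z0,z1):
    Q=P[v0:v1,u0:u1].reshape(-1,3); return Q[(Q[:,2]>z0)&(Q[:,2]<z1)]
print("table z",np.median(box(350,400,350,400,-.1,.1)[:,2]))
for nm,a in dict(short=(405,475,245,290,.04,.06),deck=(225,345,235,300,.083,.097),offcut=(340,395,290,345,.025,.045),mug=(195,255,295,345,.08,.1),tower=(195,235,130,172,.11,.13),chair=(325,362,130,170,.03,.12),tin=(132,192,145,200,.1,.12),jar=(405,450,140,190,.085,.105)).items():
    Q=box(*a); print(nm,len(Q),rect(Q),np.round(np.median(Q[:,2]),4))
# deck front edge
Q=box(225,345,235,300,.083,.097)
# lid: points
Q=box(215,340,175,232,.1,.4)
L,nn=plane(Q);print("lid",len(Q),len(L),nn,L.min(0),L.max(0),L.mean(0),np.degrees(np.arccos(nn[2])))
# long box region
Q=box(75,185,225,315,.02,.3);print("rest top z",Q[:,2].max())
m=p.astype(int);
hsv=cv2.cvtColor(p,cv2.COLOR_RGB2HSV)
B=np.zeros((480,640),bool);B[255:315,80:185]=1
B&=(hsv[...,1]>110)&(P[...,2]>.03)
Q=P[B];L,nn=plane(Q);print("long all",len(Q),Q.min(0),Q.max(0));print("face",len(L),nn,L.mean(0),L.min(0),L.max(0))
S,sp=C["scene"]
hs=cv2.cvtColor(sp,cv2.COLOR_RGB2HSV)
B=np.zeros((480,640),bool);B[300:380,440:540]=1
B&=(hs[...,1]>110)&(S[...,2]>.03)
Q=S[B];print("scene long",len(Q),Q.min(0),Q.max(0))
# normals
def norms(S):
    du=np.roll(S,-2,1)-np.roll(S,2,1);dv=np.roll(S,-2,0)-np.roll(S,2,0)
    n=np.cross(dv,du);n/=np.linalg.norm(n,axis=-1,keepdims=True)+1e-9;return n*np.sign(n[...,2:])
N=norms(S)
q=B
from collections import Counter
print(Counter(map(tuple,np.round(N[q],1)*1.0)).most_common(6))
cv2.imwrite("pics/crop.png",np.hstack([cv2.resize(sp[290:410,420:545,::-1],(400,384)),cv2.resize(sp[200:330,265:410,::-1],(400,384))]))
E
```

```text
table z -4.7746105609181116e-05
short 1224 (array([ 449.4, -361.5]), array([116.5,  59.1]), 88.76) 0.0492
deck 3155 (array([453.7,   2.9]), array([ 75.4, 220.4]), 9.22) 0.0901
offcut 1272 (array([ 337.6, -179.3]), array([85.8, 83.8]), 83.04) 0.0349
mug 235 (array([340.9, 143. ]), array([86.9, 79.5]), 59.61) 0.0893
tower 401 (array([736.7, 170.6]), array([48.5, 45.3]), 0.45) 0.1196
chair 558 (array([ 737.8, -138.8]), array([50.4, 50.7]), 89.97) 0.0498
tin 1012 (array([692.5, 301.8]), array([85.9, 82.7]), 0.66) 0.1096
jar 611 (array([ 692.2, -334.9]), array([64.4, 65. ]), 57.19) 0.0941
lid 3662 2501 [0.78466166 0.12365676 0.60746612] [ 0.53131295 -0.0901414   0.10005287] [0.64948645 0.13944745 0.21372396] [0.58777647 0.02363628 0.15831098] 52.59348818386808
rest top z 0.11926793652461731
long all 2460 [ 0.36241038 -0.05795707  0.04431591] [0.45855295 0.45393606 1.3423201 ]
face 805 [0.99301947 0.11039798 0.04152855] [0.40935983 0.34826894 0.13497066] [ 0.38829389 -0.05795707  0.04543729] [0.43088046 0.45206711 1.3423201 ]
scene long 3025 [0.36584016 0.27893942 0.06208893] [1.01540745 0.56013636 1.06376609]
[((np.float64(-0.5), np.float64(-0.1), np.float64(0.9)), 68), ((np.float64(-0.8), np.float64(0.1), np.float64(0.6)), 62), ((np.float64(-0.5), np.float64(-0.0), np.float64(0.9)), 57), ((np.float64(-0.5), np.float64(0.1), np.float64(0.9)), 56), ((np.float64(-0.4), np.float64(-0.2), np.float64(0.9)), 55), ((np.float64(-0.4), np.float64(-0.1), np.float64(0.9)), 48)]
```

View pics/crop.png

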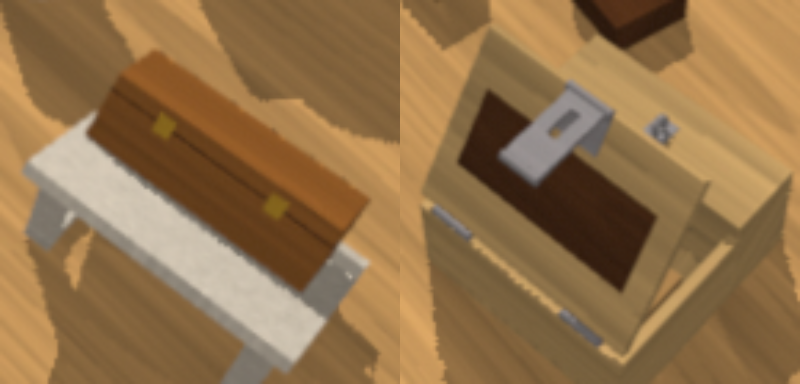

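The crop shows the long box on the rest with its upper long side and top visible. The hasp leans back, standing off the lid, at about 150° to it. Next I'm refining those poses.

```bash
cat > n.py <<'E'
from m import *
th=np.radians(9.2)
def face(S,B,n0,tol=.85):
    d=cv2.blur(S,(5,5))
    du=np.roll(d,-2,1)-np.roll(d,2,1);dv=np.roll(d,-2,0)-np.roll(d,2,0)
    n=np.cross(dv,du);n/=np.linalg.norm(n,axis=-1,keepdims=True)+1e-9;n*=np.sign(n[...,2:])
    return S[B&(n@n0>tol)]
def load(n,k="0"):
    z=np.load(n+k+".npz");return cloud(n,z["d"]),z["p"],cv2.cvtColor(z["p"],cv2.COLOR_RGB2HSV),z["d"]
E
python3 - <<'E'
from n import *
for nm,(u0,u1,v0,v1) in dict(top=(80,185,250,315),scene=(440,540,300,385)).items():
    P,p,h,d=load(nm);B=np.zeros((480,640),bool);B[v0:v1,u0:u1]=1
    B&=(d>0)&(P[...,2]>.04)&(P[...,2]<.2)
    brown=B&(h[...,1]>110); white=B&(h[...,1]<60)
    Q=P[brown];print(nm,"brown",Q.min(0).round(3),Q.max(0).round(3))
    for n0 in ([-.5,0,.866],[.866,0,.5]):
        F=face(P,brown,np.array(n0))
        if len(F)<60: print("few",len(F));continue
        L,n=plane(F);
        # in-plane frame
        c=L.mean(0); y=np.cross(n,[0,0,1]);y/=np.linalg.norm(y);y*=np.sign(y[1]);x=np.cross(y,n)
        b=P[brown];b=b[np.abs((b-c)@n)<.004];q=np.c_[(b-c)@x,(b-c)@y].astype(np.float32)
        (cc,s,a)=cv2.minAreaRect(q*1000)
        print(nm,len(F),"n",n.round(3),"tilt",np.degrees(np.arccos(n[2])).round(1),"yaw",np.degrees(np.arctan2(-y[0],y[1])).round(1),"ctr",(c+x*cc[0]/1000+y*cc[1]/1000).round(4),"size",np.round(s,1),round(a,1))
# hasp + lid in chest frame
O=np.array([.5277,.0149,0]);R=np.array([[np.cos(th),-np.sin(th),0],[np.sin(th),np.cos(th),0],[0,0,1]])
for nm,(u0,u1,v0,v1) in dict(top=(215,340,175,300),scene=(270,410,205,335)).items():
    P,p,h,d=load(nm);B=np.zeros((480,640),bool);B[v0:v1,u0:u1]=1;B&=(d>0)
    C=(P-O)@R
    Q=C[B&(np.abs(C[...,2]-.09)<.004)&(C[...,0]<-.03)&(C[...,0]>-.13)]
    print(nm,"deck in chest",rect(Q))
    side=B&(np.abs(C[...,1])>.03)&(np.abs(C[...,1])<.105)&(C[...,2]>.11)
    L,n=plane(C[side]);a=np.arctan2(n[0],n[2]);print(" lid n",n.round(3),np.degrees(a),"offset of hinge pt",(L.mean(0)-[.1125,0,.09])@n)
    g=B&(h[...,1]<45)&(np.abs(C[...,1])<.025)&(C[...,2]>.12);G=C[g]
    # lid coords: origin hinge, X along towards front, Z outwards
    X=-(G-[.1125,0,.09])@np.array([np.cos(a),0,-np.sin(a)]);Z=(G-[.1125,0,.09])@np.array([np.sin(a),0,np.cos(a)])
    k=np.argsort(X)
    for lo in np.arange(.04,.17,.01):
        m=(X>=lo)&(X<lo+.01)
        if m.sum()>3: print("  X",lo.round(2),"Z",np.median(Z[m]).round(4),Z[m].max().round(4),m.sum())
    print(" ylim",np.percentile(G[:,1],[2,98]))
E
```

```text
top brown [0.362 0.278 0.044] [0.459 0.454 0.119]
top 900 n [-0.496 -0.063  0.866] tilt 30.0 yaw 7.2 ctr [0.3977 0.365  0.0984] size [ 64.6 170.1] 0.4
top 556 n [0.852 0.121 0.51 ] tilt 59.3 yaw 8.1 ctr [0.435  0.3693 0.0921] size [169.7  61.8] 87.7
scene brown [0.366 0.279 0.062] [0.463 0.454 0.116]
scene 806 n [-0.481 -0.063  0.874] tilt 29.0 yaw 7.4 ctr [0.4024 0.3643 0.0979] size [169.4  67.8] 89.8
scene 1094 n [0.865 0.115 0.488] tilt 60.8 yaw 7.6 ctr [0.4401 0.3698 0.0898] size [168.7  58.2] 89.0
top deck in chest (array([-74.9,   0. ]), array([ 75.4, 220.4]), 0.04)
 lid n [ 0.788 -0.003  0.615] 52.01371712582673 offset of hinge pt 0.0010586412430904542
  X 0.09 Z 0.0677 0.0683 4
  X 0.1 Z 0.0627 0.0706 124
  X 0.11 Z 0.0508 0.0627 131
  X 0.12 Z 0.039 0.0514 112
  X 0.13 Z 0.0261 0.0362 94
  X 0.14 Z 0.0154 0.0272 113
  X 0.15 Z 0.008 0.0143 79
 ylim [-0.01903075  0.01728737]
scene deck in chest (array([-72.5,  -2.4]), array([220.5,  76.9]), 89.46)
 lid n [ 0.79  -0.002  0.613] 52.22557459399078 offset of hinge pt 0.002936977406477497
  X 0.09 Z 0.0702 0.0733 33
  X 0.1 Z 0.0636 0.0738 120
  X 0.11 Z 0.05 0.0613 139
  X 0.12 Z 0.0368 0.0466 119
  X 0.13 Z 0.0257 0.0358 114
  X 0.14 Z 0.0153 0.0229 105
  X 0.15 Z 0.0113 0.0143 26
 ylim [-0.02003293  0.01789561]
```

Both cameras agree within 2-3 mm, and the sizes match. The lid is at 52° and the hasp at about 130°. Closing the lid first.

```bash
cat > c.py <<'E'
from h import *
from scipy.spatial.transform import Rotation as Rot
th=np.radians(9.2);O=np.array([.5291,.0139,0]);RC=Rot.from_euler("z",th)
def W(x,y,z): return O+RC.apply([x,y,z])          # chest -> world
def tool(z,y):                                     # tool axes -> quaternion
    z=np.array(z,float);y=np.array(y,float);return Rot.from_matrix(np.c_[np.cross(y,z),y,z]).as_quat()
def pick(p,z,y):                                   # better half turn
    best=None
    for s in(1,-1):
        q=tool(z,s*np.array(y));j=arm.inverse_kinematics(p,q)
        if j is not None:
            c=np.abs(np.array(j)-arm.read_joints()).max()
            if best is None or c<best[0]: best=(c,q,j)
    return best
cx=RC.apply([1,0,0]);cy=RC.apply([0,1,0]);DN=[0,0,-1]
E
python3 - <<'E'
from c import *
arm.command_gripper(0.0)
b=pick(W(.06,.075,.29),DN,cy);print(b);q=b[1]
arm.move_pose(W(.06,.075,.29),q)
Y=.075
def pos(a): a=np.radians(a);return W(.1125-.14*np.cos(a)+.011,Y,.09+.14*np.sin(a))
arm.move_linear(pos(57),q,v=.2)
f0=np.array(arm.read_wrist_force());print(f0)
for a in np.linspace(50,0,9):
    arm.move_linear(pos(a),q,v=.12)
    print(round(a),np.round(np.array(arm.read_wrist_force())-f0,1))
z=.09
while (np.array(arm.read_wrist_force())-f0)[2]<8 and z>.084:
    z-=.001;arm.move_linear(W(-.0165,Y,z),q,v=.05)
print(z,np.array(arm.read_wrist_force())-f0,arm.read_time())
arm.move_linear(W(.03,Y,.24),q,v=.25)
P,d=grab("top");np.savez("top1.npz",p=P,d=d)
from m import plane
C=RC.inv().apply((cloud("top",d)-O).reshape(-1,3))
L=C[(C[:,0]>-.02)&(C[:,0]<.1)&(C[:,1]>-.1)&(C[:,1]<-.03)&(C[:,2]>.06)];L,n=plane(L);print(n,L.mean(0))
G=C[(np.abs(C[:,1])<.016)&(C[:,0]>-.05)&(C[:,0]<.03)&(C[:,2]>.1)]
for lo in np.arange(-.05,.03,.01):
    m=(G[:,0]>=lo)&(G[:,0]<lo+.01)
    if m.sum(): print(lo.round(2),np.median(G[m,2]).round(3))
E
```

```text
(np.float64(1.5587719907618798), array([-0.08019892,  0.99677888,  0.        ,  0.        ]), array([ 8.79973856e-02,  3.62712425e-01,  1.48635498e+00, -4.44089210e-16,
        1.29252525e+00, -1.64336923e+00]))
[ 0.30511826 -0.46840893  0.13147078]
50 [-1.   0.1  0.2]
44 [-0.  -0.5 -0. ]
38 [-0.7 -0.8  0.3]
31 [ 0.1  0.6 -0.8]
25 [-0.1  0.5 -0.6]
19 [-0.2  0.4 -0.2]
12 [-0.5  0.2  0.3]
6 [-0.1  0.8  0.7]
0 [ 0.2  0.1 -1.4]
0.089 [-3.96623392  0.22668967 10.07799751] 6.3583
[ 0.00468674 -0.00589309  0.99997165] [ 0.03826057 -0.06460233  0.08982215]
-0.04 0.104
-0.03 0.113
-0.02 0.128
-0.01 0.142
0.0 0.157
0.01 0.515
0.02 0.537
```

Lid is closed (its normal is vertical). Now the hasp.

Run:
```python
from c import *
q=np.array(arm.read_orientation())
def pos(h):
    h=np.radians(h)
    if h>=np.pi/2: x,z=-.0375-.078*np.cos(h)+.004,.094+.078*np.sin(h)-.012
    else: x,z=-.0375-.067*np.cos(h)+.0025*np.sin(h),.094+.067*np.sin(h)+.0025*np.cos(h)
    return W(x+.011,0,z)
p=pos(138)+cx*.012
arm.move_linear([p[0],p[1],.24],q,v=.25)
arm.move_linear(p,q,v=.15)
f0=np.array(arm.read_wrist_force())
for a in [128,115,102,90,80,70,60,50,40,30,20,10,4,0]:
    arm.move_linear(pos(a),q,v=.12)
    print(a,np.round(np.array(arm.read_wrist_force())-f0,1))
z=.0965;e=pos(0)
while (np.array(arm.read_wrist_force())-f0)[2]<6 and z>.089:
    z-=.001;arm.move_linear([e[0],e[1],z],q,v=.05)
print(z,np.array(arm.read_wrist_force())-f0)
arm.move_linear([e[0],e[1],.2],q,v=.2)
p2=W(-.03,.2,.25);arm.move_linear(p2,q,v=.3)
print(arm.read_time())
P,d=grab("top");np.savez("top2.npz",p=P,d=d)
C=RC.inv().apply((cloud("top",d)-O).reshape(-1,3))
G=C[(np.abs(C[:,1])<.03)&(C[:,0]>-.13)&(C[:,0]<-.02)&(C[:,2]>.07)]
for lo in np.arange(-.13,-.02,.01):
    for s in (0,1):
        m=(G[:,0]>=lo)&(G[:,0]<lo+.01)&((np.abs(G[:,1])<.015)==bool(s))
        if m.sum(): print(lo.round(2),s,np.median(G[m,2]).round(4),end=" | ")
    print()
P2,d2=grab("scene")
cv2.imwrite("pics/hasp.png",np.hstack([cv2.resize(P[170:300,215:345,::-1],(400,400)),cv2.resize(P2[200:330,270:400,::-1],(400,400))]))
```

```text
128 [-1.   0.3 -1. ]
115 [ 0.5 -0.8 -0.5]
102 [-0.3  0.1 -0.5]
90 [-0.6 -1.1  0.2]
80 [-0.1 -1.4 -0.1]
70 [-0.8  0.4 -0.4]
60 [-0.2 -0.4  0.1]
50 [-0.3 -0.3 -0.1]
40 [-1.  -0.6  0. ]
30 [-0.2 -0.4 -0.4]
20 [-0.5 -0.9 -0.7]
10 [-0.4 -0.7 -0.1]
4 [ 0.3 -0.8 -0. ]
0 [-0.1 -1.3  0.2]
0.0955 [-2.78473201 -1.20438248 11.3164482 ]
14.0417
-0.13 0 0.0957 | -0.13 1 0.0958 | 
-0.12 0 0.0915 | -0.12 1 0.0971 | 
-0.11 0 0.0909 | -0.11 1 0.0966 | 
-0.1 0 0.0905 | -0.1 1 0.0959 | 
-0.09 0 0.0904 | -0.09 1 0.0961 | 
-0.08 0 0.0909 | -0.08 1 0.0966 | 
-0.07 0 0.0906 | -0.07 1 0.0965 | 
-0.06 0 0.0904 | -0.06 1 0.096 | 
-0.05 0 0.0906 | -0.05 1 0.0963 | 
-0.04 0 0.0922 | -0.04 1 0.0956 | 
-0.03 0 0.0907 | -0.03 1 0.0919 |
```

View pics/hasp.png

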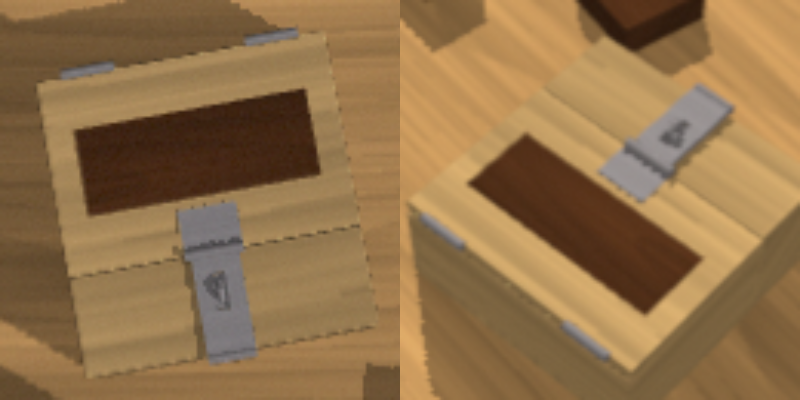

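The hasp lies flat with the staple through its slot, in both views. Now I'll measure the inlay by colour, then grasp the long box.

Run:
```python
from c import *
from m import rect
P2,d2=grab("scene");np.savez("scene2.npz",p=P2,d=d2)
for n in("top","scene"):
    z=np.load(n+"2.npz");h=cv2.cvtColor(z["p"],cv2.COLOR_RGB2GRAY)
    C=RC.inv().apply((cloud(n,z["d"])-O).reshape(-1,3))
    m=(np.abs(C[:,2]-.09)<.005)&(C[:,0]>-.02)&(C[:,0]<.105)&(np.abs(C[:,1])<.105)&(h.ravel()<75)
    print(n,m.sum(),rect(C[m]))
    # short box check
    Q=cloud(n,z["d"]).reshape(-1,3);m=(abs(Q[:,2]-.05)<.006)&(abs(Q[:,0]-.449)<.06)&(abs(Q[:,1]+.3615)<.085);print(" short",rect(Q[m]))
psi=np.radians(7.4);t=np.radians(30)
bx=np.array([np.cos(t)*np.cos(psi),np.cos(t)*np.sin(psi),np.sin(t)]);n=np.array([-np.sin(t)*np.cos(psi),-np.sin(t)*np.sin(psi),np.cos(t)])
c=np.array([.4127,.3663,.0752]);g=c-.0145*n
for s in(1,-1):
    for nm,p,qq in(("g",g,tool(-n,s*bx)),("pre",g+.09*n,tool(-n,s*bx)),("pl",W(.0375,0,.11),tool(DN,s*cx)),("sh",np.array([.449,-.361,.03]),tool(DN,s*np.array([1,-.02,0])/np.hypot(1,.02)))):
        j=arm.inverse_kinematics(p,qq);print(s,nm,None if j is None else np.round(j,2))
print(arm.read_joints())
```

```text
top 2046 (array([36.6,  0.5]), array([175. ,  65.8]), 89.76)
 short (array([ 449.3, -361.6]), array([117.5,  59.2]), 88.64)
scene 1674 (array([40.1, -1.2]), array([173.4,  64. ]), 89.7)
 short (array([ 451.6, -363.6]), array([123.5,  63.8]), 88.78)
1 g [ 0.78  0.53  2.03 -1.13  0.34  1.69]
1 pre [ 0.84  0.32  2.08 -0.82  0.46  1.41]
1 pl [-0.05  0.53  1.71 -0.    0.9  -0.21]
1 sh [-0.76  0.67  1.71 -0.    0.76 -0.74]
-1 g [ 0.78  0.53  2.03 -1.13  0.34 -1.46]
-1 pre [ 0.84  0.32  2.08 -0.82  0.46 -1.73]
-1 pl None
-1 sh [-0.76  0.67  1.71 -0.    0.76  2.4 ]
[ 3.22220481e-01  2.61179724e-01  1.72799670e+00  6.38426240e-04
  1.15641237e+00 -1.40779988e+00]
```

Run:
```python
from c import *
psi=np.radians(7.4);t=np.radians(30)
bx=np.array([np.cos(t)*np.cos(psi),np.cos(t)*np.sin(psi),np.sin(t)]);n=np.array([-np.sin(t)*np.cos(psi),-np.sin(t)*np.sin(psi),np.cos(t)])
c=np.array([.4127,.3663,.0752]);g=c-.0145*n
q=tool(-n,bx)
arm.command_gripper(.085)
arm.move_pose(g+.11*n,q)
f0=np.array(arm.read_wrist_force())
arm.move_linear(g,q,v=.1)
print("f",np.array(arm.read_wrist_force())-f0)
arm.command_gripper(.05,40)
print(arm.read_opening(),arm.read_grasp_force(),np.array(arm.read_wrist_force())-f0)
arm.move_linear(g+.03*n,q,v=.06)
arm.move_linear(g+np.array([-.02,-.02,.15]),q,v=.15)
print(arm.read_opening(),arm.read_grasp_force(),np.array(arm.read_wrist_force())-f0,arm.read_time())
p,d=grab("scene");cv2.imwrite("pics/grasp.png",p[150:450,250:640,::-1])
```

```text
f [ 0.39013899 -0.92938452 -0.16218911]
0.05938721739795711 43.570706248283386 [-1.00500784 -0.97522203  5.83845943]
0.05967400198688389 44.90558087825775 [ 0.42618203 -0.34685844 -3.96609503] 20.5667
```

View pics/grasp.png

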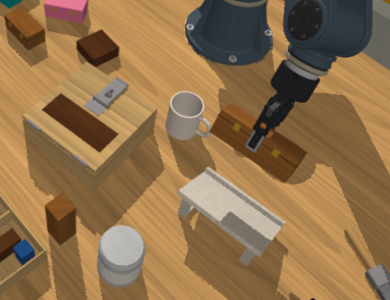

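The box is held level in the gripper, clear of the rest and the mug. Next, hover over the lid and measure it before placing.

Run:
```python
from c import *
from m import rect
q=tool(DN,cx);x0,y0=.0383,-.0004
p=np.array(arm.read_tcp_pos());arm.move_linear([p[0]+.03,p[1]-.03,.28],None,v=.2)
arm.move_pose(W(x0-.03,y0+.08,.27),q)
arm.move_linear(W(x0,y0,.17),q,v=.15)
print(arm.read_opening(),arm.read_time())
zt=.17-.013+.055
for n in("top","scene"):
    im,d=grab(n);C=RC.inv().apply((cloud(n,d)-O).reshape(-1,3))
    m=(np.abs(C[:,2]-zt)<.007)&(abs(C[:,0]-x0)<.05)&(abs(C[:,1])<.11)&((abs(C[:,1])>.045))
    print(n,m.sum(),rect(C[m]),np.median(C[m][:,2]), np.median(C[m&(C[:,1]>0)][:,2])-np.median(C[m&(C[:,1]<0)][:,2]))
```

```text
0.059645359765438 23.1583
top 370 (array([35.9, -4.4]), array([158.8,  59.7]), 89.89) 0.2103655632920396 0.0010369619388990725
scene 810 (array([39., -0.]), array([172.9,  62.1]), 89.91) 0.210693989087896 -0.00022207050410205653
```

Run:
```python
from c import *
from m import rect
q=tool(DN,cx);x0,y0=.0383,-.0004
f0=np.array(arm.read_wrist_force());z=.109
arm.move_linear(W(x0,y0,z),q,v=.1)
while (np.array(arm.read_wrist_force())-f0)[2]<4 and z>.099:
    z-=.001;arm.move_linear(W(x0,y0,z),q,v=.03)
print(z,np.array(arm.read_wrist_force())-f0)
arm.command_gripper(.085);arm.dwell(.1)
arm.move_linear(W(x0,y0,.25),q,v=.15)
b=np.array([.4500,-.3622]);a=np.radians(-1.3);qs=tool(DN,[np.cos(a),np.sin(a),0])
arm.move_pose([b[0],b[1],.2],qs)
print(arm.read_time())
for n in("top","scene"):
    im,d=grab(n);np.savez(n+"3.npz",p=im,d=d);C=RC.inv().apply((cloud(n,d)-O).reshape(-1,3))
    m=(np.abs(C[:,2]-.145)<.007)&(abs(C[:,0]-x0)<.06)&(abs(C[:,1])<.12)
    print(n,m.sum(),rect(C[m]),np.median(C[m][:,2]))
    cv2.imwrite("pics/%s3.png"%n,im[:,:,::-1])
    if n=="top":t=im
cv2.imwrite("pics/placed.png",np.hstack([cv2.resize(t[150:350,200:500,::-1],(450,300)),cv2.resize(im[120:340,180:420,::-1],(330,300))]))
```

```text
0.105 [-2.77639181  0.51394606  5.79512088]
28.1083
top 2113 (array([35.8,  0.9]), array([170.6,  61.3]), 89.89) 0.1447647969425946
scene 1831 (array([39. , -0.3]), array([172.1,  64. ]), 90.0) 0.14523548334109718
```

View pics/placed.png

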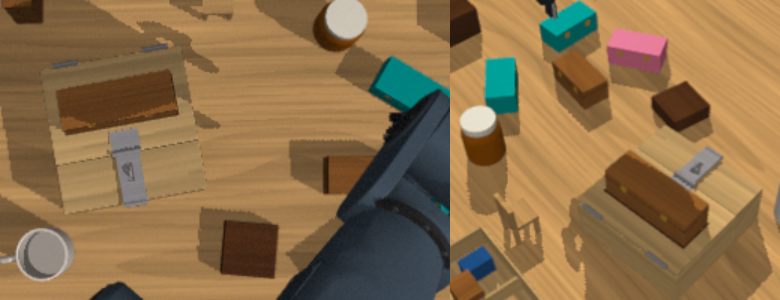

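Long box is centred on the inlay within about 1 mm, square and level. Now the short box.

Run:
```python
from c import *
from m import rect
b=np.array([.4500,-.3622]);q=np.array(arm.read_orientation());zt=.015
f0=np.array(arm.read_wrist_force())
arm.move_linear([b[0],b[1],zt],q,v=.12)
print(np.array(arm.read_wrist_force())-f0)
arm.command_gripper(.05,40);print(arm.read_opening(),arm.read_grasp_force())
arm.move_linear([b[0],b[1],.28],q,v=.15)
print(arm.read_opening(),np.array(arm.read_wrist_force())-f0)
x0,y0=.0374,.0003
q=tool(DN,cx)
arm.move_pose(W(x0,y0,.26),q)
arm.move_linear(W(x0,y0,.21),q,v=.1)
for n in("top","scene"):
    im,d=grab(n);C=RC.inv().apply((cloud(n,d)-O).reshape(-1,3))
    m=(np.abs(C[:,2]-(.21-zt+.05))<.008)&(abs(C[:,0]-x0)<.05)&(abs(C[:,1])<.08)&((abs(C[:,1])>.035))
    print(n,m.sum(),rect(C[m]),np.median(C[m][:,2]))
print(arm.read_opening(),arm.read_time())
```

```text
[ 0.40676978 -0.74919081  0.29117638]
0.05935817941984443 44.27679240703583
0.05947144464373729 [ 0.69250887 -0.75616329 -2.14128671]
top 126 (array([17.2,  1.1]), array([116.8,  20.1]), 83.56) 0.24506577663423187
scene 348 (array([39.4, -0. ]), array([116.7,  60.7]), 89.82) 0.24538301029871842
0.05958436401975139 34.4083
```

Scene view gives the held box at (39.4, 0.0), against (39.0, -0.3) for the long box in the same view, so it is aligned. Lowering.

Run:
```python
from c import *
from m import rect
x0,y0=.0374,.0003;q=tool(DN,cx)
f0=np.array(arm.read_wrist_force());z=.166
arm.move_linear(W(x0,y0,z),q,v=.08)
while (np.array(arm.read_wrist_force())-f0)[2]<4 and z>.155:
    z-=.001;arm.move_linear(W(x0,y0,z),q,v=.03)
print(z,np.array(arm.read_wrist_force())-f0)
arm.command_gripper(.085);arm.dwell(.1)
arm.move_linear(W(x0,y0,.32),q,v=.15)
arm.move_pose(W(-.1,-.25,.33),q)
print(arm.read_time())
for n in("top","scene"):
    im,d=grab(n);C=RC.inv().apply((cloud(n,d)-O).reshape(-1,3))
    for zz in(.195,.145):
        m=(np.abs(C[:,2]-zz)<.007)&(abs(C[:,0]-x0)<.06)&(abs(C[:,1])<.12)
        print(n,m.sum(),rect(C[m]),np.median(C[m][:,2]))
    m=(abs(C[:,1])<.014)&(C[:,0]<-.09)&(C[:,0]>-.112);print("hasp",np.median(C[m][:,2]))
    if n=="top":t=im
cv2.imwrite("pics/final.png",np.hstack([cv2.resize(t[:,:,::-1],(400,300)),cv2.resize(im[:,:,::-1],(400,300))]))
```

```text
0.16 [-2.31515745 -1.25911257  6.89037976]
39.4083
top 1555 (array([35.1,  0.9]), array([115.5,  60.7]), 89.58) 0.19481930414847723
top 650 (array([35.2,  0.9]), array([ 61. , 170.5]), 0.46) 0.14477221807533563
hasp 0.09654122119235906
scene 1307 (array([39. , -0.2]), array([117.1,  62.9]), 88.88) 0.19523389565567467
scene 635 (array([39.6, -0.1]), array([ 63.1, 172.3]), 0.35) 0.14498890887807336
hasp 0.09685917511637576
```

View pics/final.png

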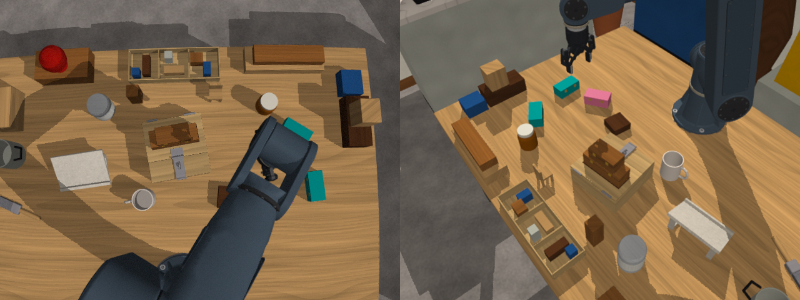

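The final views show both boxes stacked centrally on the closed chest, the hasp flat, the bystanders untouched and the gripper clear.

```bash
python3 -c "
from plant import arm
print(arm.job_done())"
```

```text
the job is handed in; nothing more can be done
None
```

I closed the lid, laid the hasp flat over the staple, and stacked both boxes centred and square on the inlay. I then handed the job in at about 39 s of the 72 s limit; the hand-in returned no verdict.

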